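# Look down a spool bore of a hydraulic valve with a rigid scope

### The arm

A 7-joint arm with a two-finger parallel gripper is mounted at the origin on the work surface. World frame = base frame: x ahead of the robot, y to its left, z up, the work surface at z = 0. Lengths are in mm, angles in rad, forces in N, time in s.
With the tool pointing down it reaches from about 400 to 875 mm from the base axis. Payload 4.4 kg.
Tool frame: the origin (TCP) lies midway between the tips of the shut fingers; the grasp point (between the pads) lies ctrl.grip_depth behind it (ctrl.grip_depth is the distance from the TCP to the grasp point, in mm); z points along the fingers, y is the line along which they close (so a half turn about z gives the same grasp; the last joint's range is limited). The gripper opens to 85 mm and grips with 20 to 120 N. Pads are 22 mm wide; open, the fingers measure 114 mm over their backs; the gripper's body (76 mm by 85 mm) begins 54 mm behind the grasp point. The pads swing forward as they close: fully open they stand 13 mm farther back than shut.
Start: joints at [-1.369, 0.628, 0.038, 1.517, -0.027, 0.996, -0.02], TCP at [171.972, 626.852, 231.313] pointing down, gripper open.
Joint ranges: [-3.06, 3.06], [-0.37, 2.12], [-1.25, 1.32], [0.18, 2.47], [-1.1, 4.24], [0.23, 1.98], [-2.94, 2.94]. Speed limits (rad/s): [2.57, 2.57, 3.14, 3.14, 3.14, 3.14, 3.14].

### API

Orientations are given as [roll, pitch, yaw] about the fixed x, y, z axes, in that order (R = Rz(yaw) Ry(pitch) Rx(roll)).
In Python, from cell import ctrl gives the robot as it stands.
- The arm moves only by the tool carry_out, never from a script. Its argument "deltas" is one flat list of numbers, 7 for each row, row after row: the turn, a rotation vector about the tool's x, y, z in degrees, then the shift along the tool's x, y, z in m, then the closure, from -1 (fully open) to 1 (shut). In form: [wx, wy, wz, dx, dy, dz, claw, wx, wy, wz, dx, dy, dz, claw, ...]. A call has 1 to 12 rows; each row shifts and turns the commanded pose from where the row before left it, along the tool's axes as they then stand; what a row does not reach is not made up. A row lasts 1/8 s, in which the tool goes at most 62.5 mm and 10.7 degrees, less where a joint would pass 70% of its speed; a pose out of reach is approached as far as the arm can. A call with a gripper value outside its range is refused whole. The fingers move at their own pace and stop on an object; the grip force is fixed at half the most. Time passes only in rows, so rows that do not move let the fingers close. It gives the time, the measured TCP pose, the force, the opening and the grip force at its end, in the units of the state.
- ctrl.read_state(): the state, without advancing time (a new reading comes with each control period).
- ctrl.get_image(name): name is "side" or "top"; returns the picture (400x640x3 uint8, red, green, blue); there is no depth.
- ctrl.calibration(name): a dict with "mtx" (3x3 intrinsics, pixels), "distortion" ([k1, k2, p1, p2, k3] as OpenCV has them; the pictures are not rectified), "R" (3x3) and "t" (3): a world point X has camera coordinates R X + t. Camera axes: x right, y down, z forward; pixel columns grow to the right and rows downward; lengths in mm; the calibration is good to about 2 mm. A picture is of the moment at which its call begins. calibration takes no time and is no camera call.
- ctrl.finish_job(): hands the job in; it is judged then, once.
The state is a dict: "clock": time; "qpos": joint angles; "qd": joint speeds; "tau": joint torques, N m; "eef_pos": TCP position; "tool_rot": TCP orientation; "force": force on the tool from outside, world axes, zero at the start; "torque": the same for the moment, N m; "width": finger opening in mm; "gripper_force": force on a finger pad.
Only numpy, scipy, OpenCV 4.12 (cv2) and the standard library are available. Lean on these libraries where they do the work, as an engineer would, in place of code of your own. Each camera call takes 0.05 s, during which the arm holds its last target. There are 200 camera calls.

### The job

The stripped hydraulic valve block is stood on end for inspection. To keep grit out, first push a spare stopper fully home in each open spool bore, leaving the stoppers already fitted as they are, but keep the end bore beside the relief valve open. Then take the scope from its stand by its camera head, lower its tube straight down the middle of that end bore to about halfway down without ever touching the block, and finish while holding it there, still, upright and centred, without disturbing the spray can, spanner and jar.

Things in the scene. Friction and masses are not known exactly. Their poses are not given: they have to be found in the camera images.
- block: grey cast hydraulic valve block with a machined steel top face, 80 mm (x) by 230 mm (y) by 110 mm tall, fixed; five spool bores in a row along its y axis at 40 mm pitch. Origin at the centre of its underside on the bench, z up. The relief valve (34 mm collar, steel hexagon, brass stem) sticks out 41 mm from the +y end, 62 mm above the bench. Place and yaw vary.
- bore1 (a point): mouth centre of bore 1 of the valve block, in the block's top face. The end bore beside the relief valve: the one to look down. It starts open. Every bore is a plain upright hole, 20 mm across, right through the 110 mm tall block. Frame as block.
- bore2 (a point): mouth centre of bore 2 of the valve block, in the block's top face. 40 mm from bore 1. It starts either stopped or open; of bores 2 to 5, two start stopped and two open. Every bore is a plain upright hole, 20 mm across, right through the 110 mm tall block. Frame as block.
- bore3 (a point): mouth centre of bore 3 of the valve block, in the block's top face. 80 mm from bore 1. It starts either stopped or open; of bores 2 to 5, two start stopped and two open. Every bore is a plain upright hole, 20 mm across, right through the 110 mm tall block. Frame as block.
- bore4 (a point): mouth centre of bore 4 of the valve block, in the block's top face. 120 mm from bore 1. It starts either stopped or open; of bores 2 to 5, two start stopped and two open. Every bore is a plain upright hole, 20 mm across, right through the 110 mm tall block. Frame as block.
- bore5 (a point): mouth centre of bore 5 of the valve block, in the block's top face. 160 mm from bore 1. It starts either stopped or open; of bores 2 to 5, two start stopped and two open. Every bore is a plain upright hole, 20 mm across, right through the 110 mm tall block. Frame as block.
- stopper_a: white polythene stopper, all four alike: round flange 28 mm across, 4 mm thick; above it a round grip 16 mm across, 24 mm tall; below it a tapered shank 20 mm long (15 mm across at the foot, 18.4 mm at the flange). Origin on its axis in the flange underside, z up. Fully home, its flange lies flat on the face. It may start fitted in any of bores 2 to 5.
- stopper_b: white polythene stopper, all four alike: round flange 28 mm across, 4 mm thick; above it a round grip 16 mm across, 24 mm tall; below it a tapered shank 20 mm long (15 mm across at the foot, 18.4 mm at the flange). Origin on its axis in the flange underside, z up. Fully home, its flange lies flat on the face. It may start fitted in any of bores 2 to 5.
- stopper_c: white polythene stopper, all four alike: round flange 28 mm across, 4 mm thick; above it a round grip 16 mm across, 24 mm tall; below it a tapered shank 20 mm long (15 mm across at the foot, 18.4 mm at the flange). Origin on its axis in the flange underside, z up. Fully home, its flange lies flat on the face. A spare: it starts upright in one of the rack's three holes, flange on the wood.
- stopper_d: white polythene stopper, all four alike: round flange 28 mm across, 4 mm thick; above it a round grip 16 mm across, 24 mm tall; below it a tapered shank 20 mm long (15 mm across at the foot, 18.4 mm at the flange). Origin on its axis in the flange underside, z up. Fully home, its flange lies flat on the face. A spare: it starts upright in one of the rack's three holes, flange on the wood.
- rack: drilled timber block, 170 mm (x) by 70 mm (y) by 45 mm tall, fixed, three upright holes 20 mm across and 35 mm deep in a row along its x axis at -50, 0 and +50 mm, two of them holding the spare stoppers. Origin at the centre of its underside, z up. It is on either side of the block, the scope stand on the other.
- stand: scope stand, fixed: wooden base 100 by 100 by 15 mm with an upright grey pipe in the middle, 36 mm across at its mouth, inside width 20 mm, mouth 130 mm above the bench. Origin at the centre of its underside, z up.
- scope: rigid inspection scope, 0.13 to 0.2 kg, upright in the stand, its head resting on the pipe mouth. Black flat-sided camera head 42 mm (x) by 28 mm (y) by 70 mm tall, a 23 mm eyepiece 12 mm tall on top; below it a ferrule 14 mm across, 12 mm long, and a steel tube 8 mm across ending 110 mm under the head. Origin on the tube axis in the head underside, z up. Hold it across the 28 mm, 40 to 55 mm up.
- scope_tip (a point): centre of the lower end of the scope's tube, 110 mm below the scope's origin, frame as scope
- spray_can: bystander: white spray can 58 mm across, 165 mm tall, upright; origin at the centre of its underside
- spanner: bystander: steel spanner about 190 mm long lying on the bench; origin at about its middle
- jar: bystander: glass jar with black lid, 64 mm across, 75 mm tall, upright; origin at the centre of its underside
Mind the look-alikes: they are no part of the job. What is shaped like the stopper_c but black or yellow is not meant.

How it is judged:
By the outcome, as a careful person would: the job done as asked, in the order asked, and still so for the second after the job is handed in, while the arm keeps its last pose, push and grip.
It also fails if it takes over 72 s, if anything falls off the work surface, if the arm or the gripper's body presses on something with over 40 N, if the wrist force passes 120 N, or if a joint passes its speed limit or range.

## Working session

There is one attempt and no reset: what is moved stays moved. The work goes in short steps, Python scripts to look and compute and a tool call to move; the robot and the scene stay as the last step left them, time stands still between calls to the robot, and variables do not carry over. Pictures are saved under pics/ and viewed, at most 10 in all, crops included, and the job is handed in when it is done.

Besides the shell and the picture viewer there is one more tool, called by a JSON object that holds its "fn" and its "kwargs". carry_out: Moves the arm, as the interface text tells. Its arguments: {"type":"object","properties":{"deltas":{"type":"array"}},"required":["deltas"]}

```bash
mkdir -p pics; ls
python3 - <<'E'
from cell import ctrl
import cv2,numpy as np
for n in("side","top"):
    cv2.imwrite(f"pics/{n}0.png",ctrl.get_image(n)[:,:,::-1])
    c=ctrl.calibration(n);print(n,{k:np.round(v,4).tolist() for k,v in c.items()}, (-np.array(c["R"]).T@np.array(c["t"])).round(1))
print(ctrl.read_state(),ctrl.grip_depth)
E
```

```text
pics
side {'mtx': [[384.123, 0.0, 318.3924], [0.0, 384.123, 200.3232], [0.0, 0.0, 1.0]], 'distortion': [-0.003, 0.0, 0.0, 0.0, 0.0], 'R': [[-0.9925, -0.1214, 0.0114], [-0.0813, 0.5885, -0.8044], [0.091, -0.7993, -0.594]], 't': [607.258, 110.5316, 985.3302]} [522.1 796.3 667.2]
top {'mtx': [[428.432, 0.0, 313.4975], [0.0, 428.432, 200.6462], [0.0, 0.0, 1.0]], 'distortion': [-0.0609, 0.0, 0.0, 0.0, 0.0], 'R': [[0.0119, -0.9998, -0.0166], [-0.9964, -0.0105, -0.0839], [0.0837, 0.0175, -0.9963]], 't': [30.2935, 612.6083, 1235.0649]} [ 506.7   15.1 1282.4]
{'clock': 0.1, 'qpos': array([-1.36879887,  0.62926105,  0.03846488,  1.51826697, -0.02696762,
        0.99633268, -0.01999248]), 'qd': array([-7.55096225e-05, -2.70849256e-03, -1.63489900e-03, -1.12224930e-03,
        2.62454084e-04, -4.07673689e-05, -8.65080808e-04]), 'tau': array([ 2.94685255e-03, -5.64525747e+01,  1.23024199e+00, -1.93970847e+01,
        1.12359787e-02,  5.39257249e-03, -2.56507502e-05]), 'eef_pos': array([171.83530638, 626.28259832, 230.47697183]), 'tool_rot': array([-3.13984394e+00,  5.73327525e-05,  2.87380412e+00]), 'force': array([ 0.63146096,  0.36366613, -0.27904716]), 'torque': array([0.0235956 , 0.04944418, 0.01860943]), 'gripper_force': 0.0, 'width': 85.48987355922938} 18.700000000000003
```

View pics/side0.png

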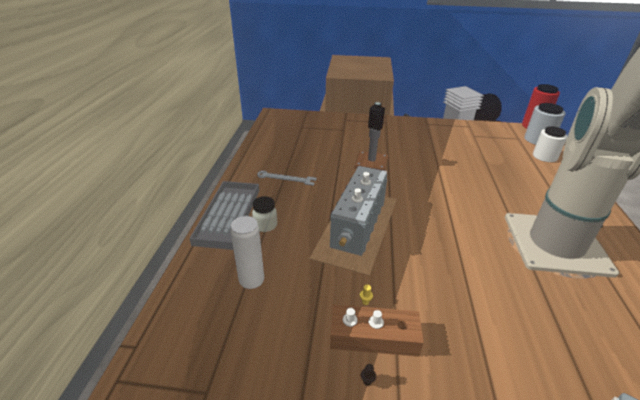

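View pics/top0.png

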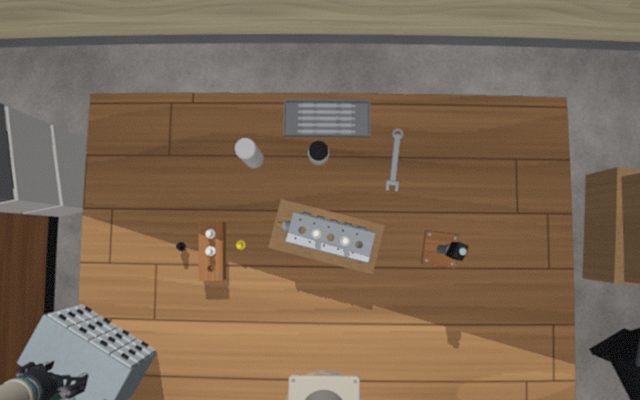

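The side view shows the block (335–385, 170–250), with the valve at its near end at (345,237), the rack (332–422, 308–352) with white stoppers at (350,317) and (377,319), and the scope at (376,125). In the top view the bores run from about (302,230) to (359,244), with white stoppers in bores 2 and 4. The rack is at (210,250) and the stand at (442,249). Next I'll take enlarged crops.

Run:
```python
import cv2,numpy as np
s=cv2.imread("pics/side0.png");t=cv2.imread("pics/top0.png")
def crop(im,x,y,w,h,k):return cv2.resize(im[y:y+h,x:x+w],None,fx=k,fy=k,interpolation=cv2.INTER_CUBIC)
# top: block 270..390,200..275 ; rack 190..250, 215..290 ; stand 415..475,220..275
a=crop(t,270,200,120,75,6) #720x450
cv2.imwrite("pics/c1.png",a)
b=np.zeros((450,800,3),np.uint8)
r=crop(t,190,218,65,70,6);b[:420,:390]=r
r=crop(t,415,220,65,60,6);b[:360,400:790]=r
cv2.imwrite("pics/c2.png",b)
a=crop(s,320,160,80,100,6);b=np.zeros((600,800,3),np.uint8);b[:600,:480]=a
r=crop(s,325,280,104,75,3);b[:225,485:485+312]=r
r=crop(s,350,95,45,80,4);b[230:550,485:665]=r
cv2.imwrite("pics/c3.png",b)
```

```text
(no output)
```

View pics/c1.png

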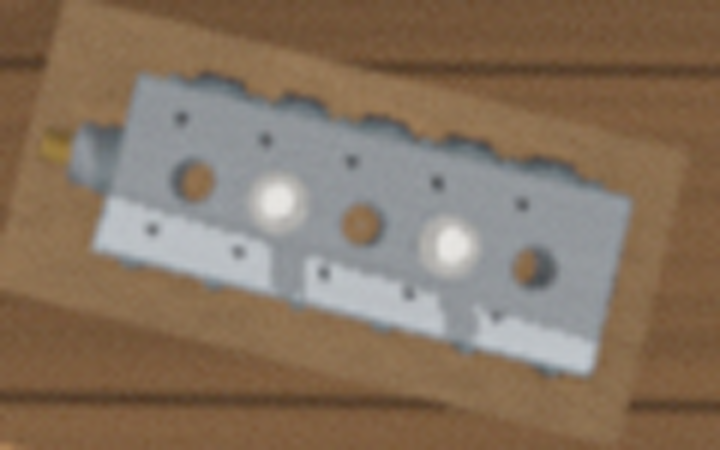

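View pics/c2.png

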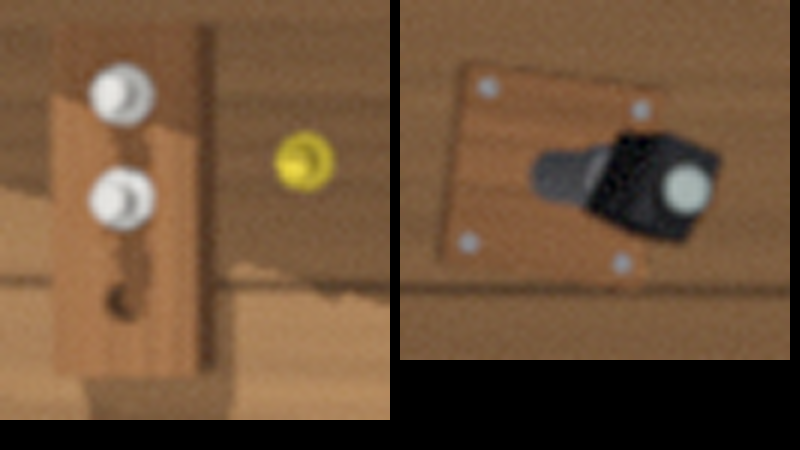

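View pics/c3.png

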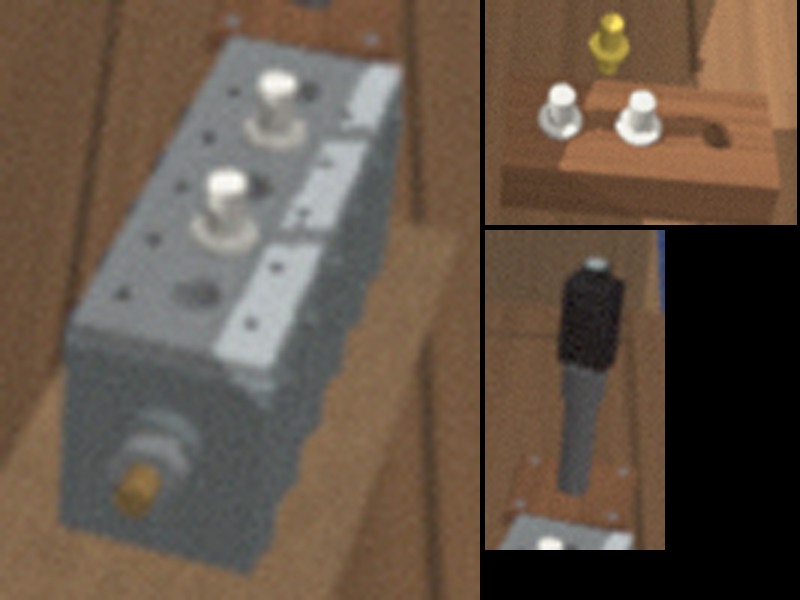

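The block crop shows bores 1 (193,181), 3 (361,223) and 5 (534,268) open, with white stoppers seated in bores 2 and 4. The rack spares are at (122,95) and (122,199), and the rack's empty hole is at (124,300). The scope's eyepiece is at (287,189) in the stand crop. Next I'll convert these to world positions and cross-check them against the side camera.

```bash
cat > h.py <<'E'
import cv2,numpy as np
from cell import ctrl
from scipy.optimize import least_squares
C={n:ctrl.calibration(n) for n in("side","top")}
def proj(n,X):
    c=C[n];return cv2.projectPoints(np.array(X,float).reshape(-1,1,3),cv2.Rodrigues(np.array(c["R"],float))[0],np.array(c["t"],float),np.array(c["mtx"],float),np.array(c["distortion"],float))[0].reshape(-1,2)
def ray(n,px,z):
    c=C[n];p=cv2.undistortPoints(np.array(px,float).reshape(-1,1,2),np.array(c["mtx"]),np.array(c["distortion"])).reshape(-1,2)
    R=np.array(c["R"]);o=-R.T@np.array(c["t"]);d=np.c_[p,np.ones(len(p))]@R
    return o+d*((z-o[2])/d[:,2])[:,None]
def un(pts,x0,y0,k,ox=0,oy=0):
    p=np.array(pts,float)-[ox,oy];return (p+.5)/k-.5+[x0,y0]
def rz(a):return np.array([[np.cos(a),-np.sin(a),0],[np.sin(a),np.cos(a),0],[0,0,1]])
def fit(loc,px,ns,x0):
    """loc: local points; px; ns cam name each -> x,y,yaw"""
    loc=np.array(loc,float);px=np.array(px)
    def f(q):
        W=loc@rz(q[2]).T+[q[0],q[1],0]
        return (np.array([proj(n,w)[0] for n,w in zip(ns,W)])-px).ravel()
    r=least_squares(f,x0);return r.x,f(r.x).reshape(-1,2)
E
python3 - <<'E'
from h import *
np.set_printoptions(suppress=True,precision=2)
T=lambda p:un(p,270,200,6)
print("top block corners",ray("top",T([(138,73),(632,197),(592,376),(92,250)]),110)[:,:2])
print("bores",ray("top",T([(193,181),(361,223),(534,268)]),110)[:,:2])
print("grips2,4",ray("top",T([(277,202),(451,245)]),138)[:,:2])
S=lambda p:un(p,320,160,6)
print("side bore1",ray("side",S([(197,292)]),110)[:,:2], "corners",ray("side",S([(232,38),(403,66),(68,318),(275,378)]),110)[:,:2])
print("side grip tops 2,4",ray("side",S([(227,184),(277,83)]),138)[:,:2])
R=lambda p:un(p,190,218,6)
print("rack flange",ray("top",R([(122,95),(122,199)]),47)[:,:2],"hole",ray("top",R([(124,300)]),45)[:,:2],"corn",ray("top",R([(50,25),(198,25),(200,372),(50,372)]),45)[:,:2],"griptop",ray("top",R([(111,95),(110,201)]),73)[:,:2])
Q=lambda p:un(p,325,280,3,485,0)
print("side rack griptop",ray("side",Q([(562,91),(642,96)]),73)[:,:2],"flange",ray("side",Q([(560,119),(639,127)]),48)[:,:2],"hole",ray("side",Q([(715,133)]),45)[:,:2])
U=lambda p:un(p,415,220,6,400,0)
w=ray("top",U([(487,88),(641,110),(468,242),(622,263)]),15)[:,:2];print("stand",w,w.mean(0))
print("eyep",ray("top",U([(687,189)]),212)[:,:2],"head",ray("top",U([(720,155),(687,241),(605,212),(660,133)]),200)[:,:2])
V=lambda p:un(p,350,95,4,485,230)
print("side eyep",ray("side",V([(597,264)]),212)[:,:2])
# block fit: local frame, bores y=80,40,..; yaw
loc=[(-40,115,110),(-40,-115,110),(40,115,110),(40,-115,110)]
E
```

```text
top block corners [[ 574.     92.7 ]
 [ 519.98 -132.88]
 [ 438.96 -114.93]
 [ 493.12  112.39]]
bores [[525.02  66.84]
 [506.85  -9.82]
 [487.36 -88.47]]
grips2,4 [[515.71  28.15]
 [497.57 -49.19]]
side bore1 [[523.33  66.85]] corners [[ 516.99 -128.96]
 [ 438.55 -115.33]
 [ 572.47   90.38]
 [ 491.34  116.23]]
side grip tops 2,4 [[514.91  30.65]
 [496.69 -48.09]]
rack flange [[511.99 335.92]
 [462.01 334.45]] hole [[413.57 332.63]] corn [[545.4  372.85]
 [546.33 300.27]
 [379.9  294.85]
 [378.52 367.71]] griptop [[511.8  334.43]
 [461.92 333.43]]
side rack griptop [[511.39 333.08]
 [461.55 330.37]] flange [[511.01 335.49]
 [460.9  335.02]] hole [[412.63 331.06]]
stand [[ 517.24 -304.93]
 [ 507.11 -381.05]
 [ 441.88 -295.05]
 [ 432.24 -370.85]] [ 474.62 -337.97]
eyep [[ 474.52 -338.35]] head [[ 488.47 -356.49]
 [ 452.46 -342.06]
 [ 464.3  -307.54]
 [ 497.49 -331.16]]
side eyep [[ 473.39 -336.49]]
```

```bash
cat >> h.py <<'E'
from scipy.spatial.transform import Rotation as Ro
def plan(goal,ydir=None):
    """total shift (mm) in present tool axes, and turn (deg, tool rotvec) to point down with tool y along ydir deg (mod 180)"""
    s=ctrl.read_state();R=Ro.from_euler("xyz",s["tool_rot"])
    print("t %.1f"%s["clock"],"pos",s["eef_pos"].round(1),"y-dir %.1f"%np.degrees(np.arctan2(*R.as_matrix()[1::-1,1])),"w %.1f F %.1f"%(s["width"],s["gripper_force"]),"force",s["force"].round(1),"q7 %.2f"%s["qpos"][6], "tilt",np.degrees(R.as_matrix()[:2,2]).round(2))
    print("shift now",R.inv().apply(np.array(goal)-s["eef_pos"]).round(1))
    if ydir is not None:
        c=[Ro.from_euler("xyz",[np.pi,0,np.radians(ydir+90+k)]) for k in(0,180)]
        ds=[(R.inv()*x).as_rotvec(degrees=True) for x in c]
        i=np.argmin([np.linalg.norm(d) for d in ds]);print("turn",ds[i].round(2),"shift after turn",c[i].inv().apply(np.array(goal)-s["eef_pos"]).round(1))
E
python3 -c "
from h import *
plan([511.8,334.6,140])"
```

```text
t 0.1 pos [171.8 626.3 230.5] y-dir 74.7 w 85.5 F 0.0 force [ 0.6  0.4 -0.3] q7 -0.02 tilt [-0.02 -0.1 ]
shift now [-405.  -191.2   90.8]
```

{"fn": "carry_out", "kwargs": {"deltas": [0, 0, 0, -0.04, -0.019, 0, 0, 0, 0, 0, -0.04, -0.019, 0, 0, 0, 0, 0, -0.04, -0.019, 0, 0, 0, 0, 0, -0.04, -0.019, 0, 0, 0, 0, 0, -0.04, -0.019, 0, 0, 0, 0, 0, -0.04, -0.019, 0, 0, 0, 0, 0, -0.04, -0.019, 0, 0, 0, 0, 0, -0.04, -0.019, 0.02, 0, 0, 0, 0, -0.04, -0.019, 0.03, 0, 0, 0, 0, -0.04, -0.019, 0.03, 0, 0, 0, 0, 0, 0, 0.01, 0, 0, 0, 0, 0, 0, 0, 0]}}

```text
clock: 1.6
eef_pos: [506.3, 337.9, 140.2]
tool_rot: [-3.14, -0.002, 2.874]
force: [0.2, 0.6, 1.2]
width: 42.9
gripper_force: 0.0
```

```bash
python3 -c "
from h import *
plan([511.8,334.6,50],90)
for n in('side','top'):cv2.imwrite(f'pics/{n}1.png',ctrl.get_image(n)[:,:,::-1])
s=cv2.imread('pics/side1.png');t=cv2.imread('pics/top1.png')
b=np.zeros((480,800,3),np.uint8);b[:480,:400]=cv2.resize(s[240:360,325:425],None,fx=4,fy=4,interpolation=2);b[:480,400:]=cv2.resize(t[190:310,170:270],None,fx=4,fy=4,interpolation=2)
cv2.imwrite('pics/c4.png',b)"
```

```text
t 1.6 pos [506.3 337.9 140.2] y-dir 74.7 w 42.9 F 0.0 force [0.2 0.6 1.2] q7 0.69 tilt [-0.15 -0.04]
shift now [-6.4 -1.6 90.2]
turn [ -0.06  -0.15 -15.34] shift after turn [-5.5 -3.3 90.2]
```

View pics/c4.png

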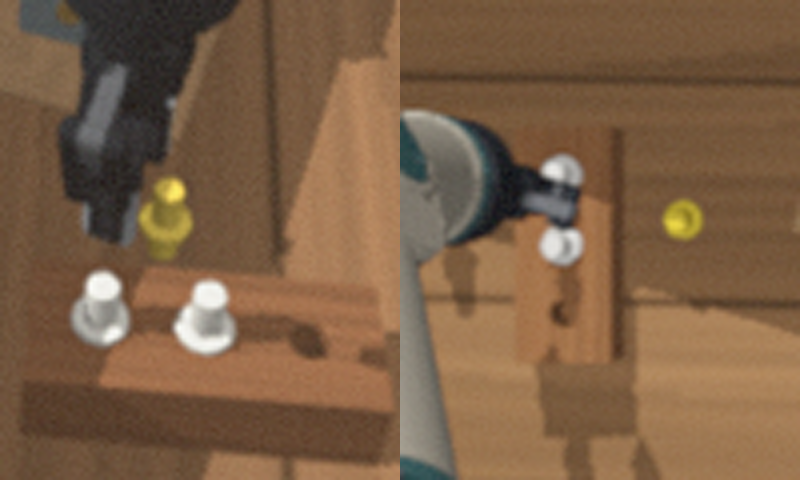

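The crop shows the open fingers above the far rack stopper at (100,300), with nothing in the way. I'll descend and grip.

{"fn": "carry_out", "kwargs": {"deltas": [0, 0, 0, -0.0064, -0.0016, 0, 0, 0, 0, 0, 0, 0, 0.025, 0, 0, 0, 0, 0, 0, 0.025, 0, 0, 0, 0, 0, 0, 0.02, 0, 0, 0, 0, 0, 0, 0.015, 0, 0, 0, 0, 0, 0, 0.003, 0, 0, 0, 0, 0, 0, 0, 1, 0, 0, 0, 0, 0, 0, 1, 0, 0, 0, 0, 0, 0, 1, 0, 0, 0, 0, 0, 0, 1]}}

```text
clock: 2.95
eef_pos: [513.7, 334.7, 54.2]
tool_rot: [3.141, 0.001, 2.874]
force: [0.1, -0.8, 5.3]
width: 13.8
gripper_force: 58.7
```

```bash
python3 -c "
from h import *
plan([511.8,334.6,175],-13.6)"
```

```text
t 3.0 pos [513.7 334.7  54.2] y-dir 74.6 w 13.8 F 58.7 force [ 0.1 -0.8  5.3] q7 0.71 tilt [0.07 0.04]
shift now [   1.7   -0.5 -120.8]
turn [8.000e-02 0.000e+00 8.825e+01] shift after turn [  -0.5   -1.8 -120.8]
```

{"fn": "carry_out", "kwargs": {"deltas": [0, 0, 0, 0, 0, -0.02, 1, 0, 0, 0, 0, 0, -0.03, 1, 0, 0, 9.8, 0, 0, -0.012, 1, 0, 0, 9.8, 0, 0, -0.012, 1, 0, 0, 9.8, 0, 0, -0.012, 1, 0, 0, 9.8, 0, 0, -0.012, 1, 0, 0, 9.8, 0, 0, -0.012, 1, 0, 0, 9.8, 0, 0, -0.012, 1, 0, 0, 9.8, 0, 0, -0.012, 1, 0, 0, 9.8, 0, 0, -0.012, 1, 0, 0, 9.8, 0, 0, 0, 1, 0, 0, 0, 0, 0, 0, 1]}}

```text
clock: 4.45
eef_pos: [513.0, 335.1, 200.2]
tool_rot: [3.141, -0.001, 1.337]
force: [-0.1, -0.8, -0.5]
width: 13.5
gripper_force: 58.5
```

```bash
python3 -c "
from h import *
plan([506,-10.2,200],-13.6)"
```

```text
t 4.5 pos [513.  335.1 200.2] y-dir -13.4 w 13.5 F 58.5 force [-0.1 -0.8 -0.5] q7 -0.51 tilt [0.03 0.05]
shift now [-3.375e+02  7.320e+01 -1.000e-01]
turn [ 0.02 -0.05  0.2 ] shift after turn [-3.373e+02  7.440e+01  2.000e-01]
```

{"fn": "carry_out", "kwargs": {"deltas": [0, 0, 0, -0.0275, 0.006, 0, 1, 0, 0, 0, -0.04, 0.0087, 0, 1, 0, 0, 0, -0.04, 0.0087, 0, 1, 0, 0, 0, -0.04, 0.0087, 0, 1, 0, 0, 0, -0.04, 0.0087, 0, 1, 0, 0, 0, -0.04, 0.0087, 0, 1, 0, 0, 0, -0.04, 0.0087, 0, 1, 0, 0, 0, -0.04, 0.0087, 0, 1, 0, 0, 0, -0.03, 0.006, 0, 1, 0, 0, 0, 0, 0, 0.01, 1, 0, 0, 0, 0, 0, 0, 1]}}

```text
clock: 5.82
eef_pos: [504.4, -9.6, 188.7]
tool_rot: [-3.14, -0.001, 1.337]
force: [-0.3, 0.9, -0.7]
width: 13.7
gripper_force: 58.5
```

```bash
python3 -c "
from h import *
plan([506,-10.2,150],-13.6)
for n in('side','top'):cv2.imwrite(f'pics/{n}2.png',ctrl.get_image(n)[:,:,::-1])
s=cv2.imread('pics/side2.png');t=cv2.imread('pics/top2.png')
b=np.zeros((600,800,3),np.uint8);b[:600,:500]=cv2.resize(s[110:230,310:410],None,fx=5,fy=5,interpolation=2);b[:600,500:]=cv2.resize(t[190:310,300:360],None,fx=5,fy=5,interpolation=2)
cv2.imwrite('pics/c5.png',b)"
```

```text
t 5.8 pos [504.4  -9.6 188.7] y-dir -13.4 w 13.7 F 58.5 force [-0.3  0.9 -0.7] q7 0.10 tilt [-0.1   0.07]
shift now [-0.3  1.8 38.7]
turn [-0.11 -0.05  0.19] shift after turn [-0.2  1.7 38.7]
```

View pics/c5.png

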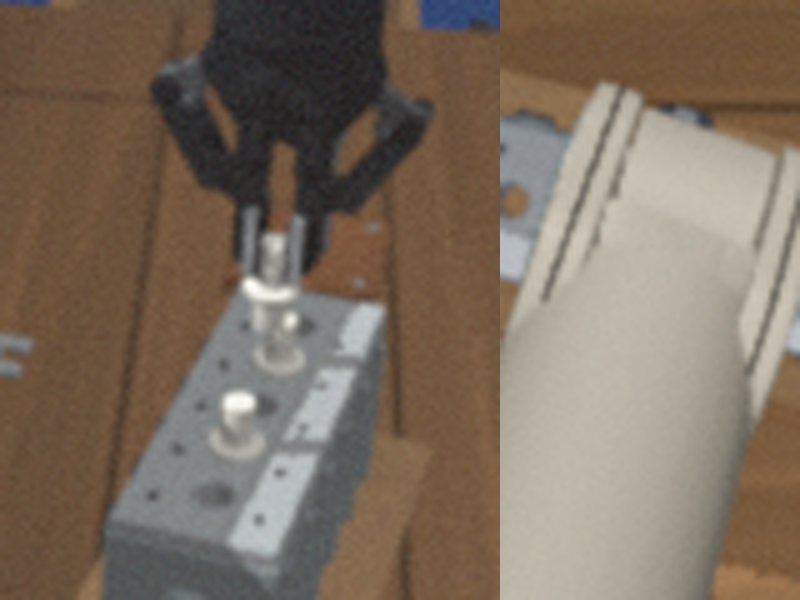

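The side crop shows the held stopper between the fingers, with its flange at crop pixel (270,290) and its grip top at (273,240). The top view is blocked by the arm. I'll check this pixel against the projection.

```bash
python3 -c "
from h import *
P=[[504.4,-9.6,z] for z in (180,184,208)]
print(((proj('side',P)-[310,110]+.5)*5-.5).round(0))
print(ray('side',un([(270,292)],310,110,5),182).round(1))
"
```

```text
[[270. 287.]
 [271. 280.]
 [275. 237.]]
[[504.5  -1.6 182. ]]
```

{"fn": "carry_out", "kwargs": {"deltas": [0, 0, 0, -0.0002, 0.0017, 0, 1, 0, 0, 0, 0, 0, 0.02, 1, 0, 0, 0, 0, 0, 0.015, 1, 0, 0, 0, 0, 0, 0.008, 1, 0, 0, 0, 0, 0, 0.005, 1, 0, 0, 0, 0, 0, 0.004, 1, 0, 0, 0, 0, 0, 0, 1]}}

```text
clock: 6.8
eef_pos: [506.6, -11.3, 137.3]
tool_rot: [-3.142, -0.0, 1.334]
force: [-0.3, -0.1, -0.3]
width: 13.3
gripper_force: 58.5
```

{"fn": "carry_out", "kwargs": {"deltas": [0, 0, 0, 0.0007, -0.0006, 0.003, 1, 0, 0, 0, 0, 0, 0.004, 1, 0, 0, 0, 0, 0, 0.004, 1, 0, 0, 0, 0, 0, 0.004, 1, 0, 0, 0, 0, 0, 0.003, 1, 0, 0, 0, 0, 0, 0, 1]}}

```text
clock: 7.55
eef_pos: [506.6, -11.6, 119.3]
tool_rot: [3.14, 0.001, 1.333]
force: [0.2, -5.2, 1.9]
width: 13.5
gripper_force: 59.0
```

{"fn": "carry_out", "kwargs": {"deltas": [0, 0, 0, -0.0007, 0.0003, 0.0015, 1, 0, 0, 0, 0, 0, 0, 1]}}

```text
clock: 7.8
eef_pos: [506.5, -11.8, 119.1]
tool_rot: [3.141, -0.001, 1.333]
force: [-3.2, -4.2, 14.7]
width: 13.9
gripper_force: 60.4
```

{"fn": "carry_out", "kwargs": {"deltas": [0, 0, 0, 0, 0, 0, 0, 0, 0, 0, 0, 0, 0, 0, 0, 0, 0, 0, 0, 0, 0, 0, 0, 0, 0, 0, -0.02, 0, 0, 0, 0, 0, 0, -0.03, 0, 0, 0, 0, 0, 0, -0.035, 0, 0, 0, 0, 0, 0, 0, 0]}}

```text
clock: 8.68
eef_pos: [507.9, -11.0, 204.7]
tool_rot: [3.137, -0.002, 1.335]
force: [0.2, 0.5, -0.3]
width: 43.0
gripper_force: 0.0
```

```bash
python3 -c "
from h import *
plan([506.6,-11.5,137],-13.6)
cv2.imwrite('pics/side3.png',ctrl.get_image('side')[:,:,::-1])
s=cv2.imread('pics/side3.png')
cv2.imwrite('pics/c6.png',cv2.resize(s[140:260,310:410],None,fx=5,fy=5,interpolation=2))
print(((proj('side',[[506,-10.2,138],[506,-10.2,112],[487.2,-88,138],[487.2,-88,110]])-[310,140]+.5)*5-.5).round(0))"
```

```text
t 8.7 pos [507.9 -11.  204.7] y-dir -13.5 w 43.0 F 0.0 force [ 0.2  0.5 -0.3] q7 0.09 tilt [0.26 0.03]
shift now [-0.9 -1.5 67.7]
turn [ 0.25 -0.09  0.09] shift after turn [-0.8 -1.2 67.7]
[[260. 208.]
 [256. 251.]
 [300. 130.]
 [296. 175.]]
```

View pics/c6.png

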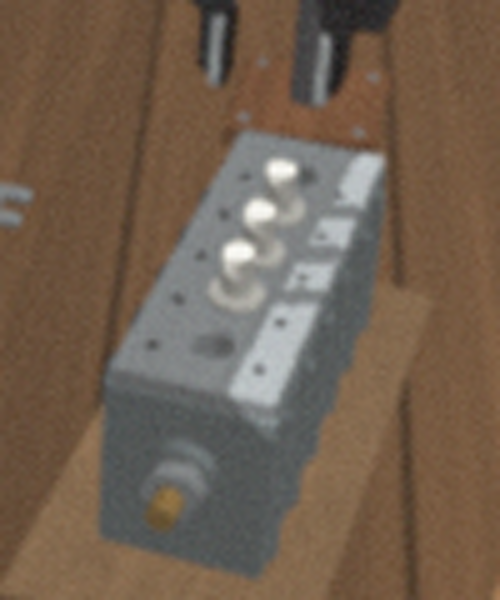

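The stopper in bore 3 is seated level with its neighbours (grip tops at (239,255), (260,212) and (282,170)). Bores 1 (213,345) and 5 (308,176) are still open. Now for the second spare.

```bash
python3 -c "
from h import *
plan([461.9,333.9,190],75)"
```

```text
t 8.7 pos [506.8 -10.7 203.3] y-dir -13.5 w 42.6 F 0.0 force [ 0.2  0.2 -0.8] q7 0.09 tilt [0.09 0.03]
shift now [ 324.6 -124.1   13.5]
turn [ 1.100e-01  2.000e-02 -8.851e+01] shift after turn [132.5 321.3  13.3]
```

{"fn": "carry_out", "kwargs": {"deltas": [0, 0, 0, 0.03, -0.0115, 0, 0, 0, 0, 0, 0.042, -0.016, 0, 0, 0, 0, 0, 0.042, -0.016, 0, 0, 0, 0, 0, 0.042, -0.016, 0, 0, 0, 0, 0, 0.042, -0.016, 0, 0, 0, 0, 0, 0.042, -0.016, 0, 0, 0, 0, 0, 0.042, -0.016, 0, 0, 0, 0, 0, 0.0425, -0.0165, 0, 0, 0, 0, -9.8, 0, 0, 0, 0, 0, 0, -9.8, 0, 0, 0, 0, 0, 0, -9.8, 0, 0, 0, 0, 0, 0, -9.8, 0, 0, 0, 0]}}

```text
clock: 10.22
eef_pos: [460.6, 333.1, 201.0]
tool_rot: [-3.138, 0.0, 2.025]
force: [-0.4, -0.9, -0.8]
width: 43.1
gripper_force: 0.0
```

{"fn": "carry_out", "kwargs": {"deltas": [0, 0, -9.8, 0, 0, 0.013, 0, 0, 0, -9.8, 0, 0, 0.02, 0, 0, 0, -9.8, 0, 0, 0.02, 0, 0, 0, -9.8, 0, 0, 0.01, 0, 0, 0, -9.8, 0, 0, 0, 0, 0, 0, 0, 0, 0, 0, 0]}}

```text
clock: 10.98
eef_pos: [460.8, 332.9, 138.3]
tool_rot: [-3.14, -0.003, 2.872]
force: [0.2, 0.6, 0.9]
width: 42.7
gripper_force: 0.0
```

```bash
python3 -c "
from h import *
plan([461.9,333.9,53.5],75)"
```

```text
t 11.0 pos [460.8 332.9 138.3] y-dir 74.6 w 42.7 F 0.0 force [0.2 0.6 0.9] q7 0.67 tilt [-0.18 -0.05]
shift now [-1.1  1.4 84.8]
turn [-0.09 -0.16 -0.45] shift after turn [-0.8  1.3 84.8]
```

{"fn": "carry_out", "kwargs": {"deltas": [0, 0, 0, -0.0008, 0.0013, 0, 0, 0, 0, 0, 0, 0, 0.025, 0, 0, 0, 0, 0, 0, 0.025, 0, 0, 0, 0, 0, 0, 0.02, 0, 0, 0, 0, 0, 0, 0.012, 0, 0, 0, 0, 0, 0, 0.002, 0, 0, 0, 0, 0, 0, 0, 1, 0, 0, 0, 0, 0, 0, 1, 0, 0, 0, 0, 0, 0, 1, 0, 0, 0, 0, 0, 0, 1]}}

```text
clock: 12.22
eef_pos: [463.1, 333.9, 56.6]
tool_rot: [-3.141, 0.0, 2.873]
force: [-0.7, -3.0, 6.7]
width: 13.5
gripper_force: 58.7
```

{"fn": "carry_out", "kwargs": {"deltas": [0, 0, 0, 0, 0, -0.02, 1, 0, 0, 0, 0, 0, -0.03, 1, 0, 0, 9.8, 0, 0, -0.012, 1, 0, 0, 9.8, 0, 0, -0.012, 1, 0, 0, 9.8, 0, 0, -0.012, 1, 0, 0, 9.8, 0, 0, -0.012, 1, 0, 0, 9.8, 0, 0, -0.012, 1, 0, 0, 9.8, 0, 0, -0.012, 1, 0, 0, 9.8, 0, 0, -0.012, 1, 0, 0, 9.8, 0, 0, -0.012, 1, 0, 0, 9.8, 0, 0, 0, 1, 0, 0, 0, 0, 0, 0, 1]}}

```text
clock: 13.72
eef_pos: [462.8, 335.0, 201.9]
tool_rot: [3.141, -0.001, 1.337]
force: [-0.0, -1.0, -0.4]
width: 13.3
gripper_force: 58.6
```

```bash
python3 -c "
from h import *
plan([487.5,-88.6,203],-13.6)"
```

```text
t 13.7 pos [462.8 335.  201.9] y-dir -13.4 w 13.3 F 58.6 force [-0.  -1.  -0.4] q7 -0.53 tilt [0.04 0.02]
shift now [-406.3  122.2   -1.2]
turn [ 0.04 -0.03  0.19] shift after turn [-405.9  123.6   -1.1]
```

{"fn": "carry_out", "kwargs": {"deltas": [0, 0, 0, -0.023, 0.0072, 0, 1, 0, 0, 0, -0.04, 0.012, 0, 1, 0, 0, 0, -0.04, 0.012, 0, 1, 0, 0, 0, -0.04, 0.012, 0, 1, 0, 0, 0, -0.04, 0.012, 0, 1, 0, 0, 0, -0.04, 0.012, 0, 1, 0, 0, 0, -0.04, 0.012, 0, 1, 0, 0, 0, -0.04, 0.012, 0, 1, 0, 0, 0, -0.04, 0.012, 0, 1, 0, 0, 0, -0.038, 0.012, 0, 1, 0, 0, 0, -0.025, 0.007, 0, 1, 0, 0, 0, 0, 0, 0, 1]}}

```text
clock: 15.22
eef_pos: [486.7, -91.2, 202.0]
tool_rot: [3.141, 0.001, 1.333]
force: [0.5, 0.1, -0.5]
width: 13.4
gripper_force: 58.6
```

```bash
python3 -c "
from h import *
plan([487.5,-88.6,140],-13.6)"
```

```text
t 15.2 pos [486.7 -91.2 202. ] y-dir -13.6 w 13.4 F 58.6 force [ 0.5  0.1 -0.5] q7 0.26 tilt [ 0.05 -0.05]
shift now [ 2.8  0.1 62. ]
turn [ 0.06  0.04 -0.02] shift after turn [ 2.8  0.2 62. ]
```

{"fn": "carry_out", "kwargs": {"deltas": [0, 0, 0, 0.0024, 0.0002, 0.01, 1, 0, 0, 0, 0, 0, 0.02, 1, 0, 0, 0, 0, 0, 0.018, 1, 0, 0, 0, 0, 0, 0.009, 1, 0, 0, 0, 0, 0, 0.004, 1, 0, 0, 0, 0, 0, 0, 1]}}

```text
clock: 15.98
eef_pos: [487.2, -85.7, 141.2]
tool_rot: [-3.141, -0.001, 1.336]
force: [-1.6, 0.2, 3.3]
width: 13.4
gripper_force: 59.1
```

```bash
python3 -c "
from h import *
plan([487.5,-88.6,125],-13.6)
print(ctrl.read_state()['eef_pos'])"
```

```text
t 16.0 pos [487.2 -85.7 141.2] y-dir -13.5 w 13.4 F 59.1 force [-1.6  0.2  3.3] q7 0.33 tilt [-0.02  0.07]
shift now [-2.7  1.  16.2]
turn [-0.04 -0.06  0.12] shift after turn [-2.7  1.  16.2]
[487.20444432 -85.74918215 141.19481083]
```

Raise slightly, recentre, then go in.

{"fn": "carry_out", "kwargs": {"deltas": [0, 0, 0, 0, 0, -0.003, 1, 0, 0, 0, -0.0027, 0.001, 0, 1, 0, 0, 0, 0, 0, 0, 1, 0, 0, 0, 0, 0, 0, 1]}}

```text
clock: 16.48
eef_pos: [487.7, -89.6, 143.7]
tool_rot: [-3.142, 0.0, 1.334]
force: [-0.5, -0.2, 0.1]
width: 13.7
gripper_force: 58.7
```

```bash
python3 -c "
from h import *
plan([487.5,-88.6,124],-13.6)"
```

```text
t 16.5 pos [487.7 -89.6 143.7] y-dir -13.6 w 13.7 F 58.7 force [-0.5 -0.2  0.1] q7 0.33 tilt [-0.  0.]
shift now [ 0.9 -0.4 19.7]
turn [-0.    0.    0.05] shift after turn [ 0.9 -0.4 19.7]
```

{"fn": "carry_out", "kwargs": {"deltas": [0, 0, 0, 0.0005, 0, 0.004, 1, 0, 0, 0, 0, 0, 0.005, 1, 0, 0, 0, 0, 0, 0.005, 1, 0, 0, 0, 0, 0, 0.004, 1, 0, 0, 0, 0, 0, 0.003, 1, 0, 0, 0, 0, 0, 0, 1]}}

```text
clock: 17.23
eef_pos: [487.8, -89.2, 122.6]
tool_rot: [3.142, 0.0, 1.334]
force: [0.3, -0.3, -0.4]
width: 13.3
gripper_force: 58.7
```

{"fn": "carry_out", "kwargs": {"deltas": [0, 0, 0, 0, 0, 0.002, 1, 0, 0, 0, 0, 0, 0.001, 1, 0, 0, 0, 0, 0, 0, 1]}}

```text
clock: 17.6
eef_pos: [487.9, -89.2, 121.4]
tool_rot: [3.141, -0.001, 1.334]
force: [-4.8, 0.4, 16.6]
width: 13.4
gripper_force: 60.5
```

{"fn": "carry_out", "kwargs": {"deltas": [0, 0, 0, 0, 0, 0, 0, 0, 0, 0, 0, 0, 0, 0, 0, 0, 0, 0, 0, 0, 0, 0, 0, 0, 0, 0, -0.02, 0, 0, 0, 0, 0, 0, -0.03, 0, 0, 0, 0, 0, 0, -0.035, -0.4, 0, 0, 0, 0, 0, -0.035, -0.4, 0, 0, 0, 0, 0, -0.035, -0.4, 0, 0, 0, 0, 0, 0, -0.4]}}

```text
clock: 18.73
eef_pos: [489.3, -89.4, 276.9]
tool_rot: [3.137, -0.001, 1.335]
force: [-0.7, -0.9, -0.1]
width: 59.9
gripper_force: 0.0
```

```bash
python3 -c "
from h import *
plan([474.1,-337.7,275],69.5)
cv2.imwrite('pics/side4.png',ctrl.get_image('side')[:,:,::-1])
s=cv2.imread('pics/side4.png')
cv2.imwrite('pics/c7.png',cv2.resize(s[80:260,310:410],(400,720),interpolation=2)[:600])"
```

```text
t 18.7 pos [489.3 -89.4 276.9] y-dir -13.5 w 59.9 F 0.0 force [-0.7 -0.9 -0.1] q7 0.19 tilt [ 0.29 -0.02]
shift now [-244.9   43.3    1.9]
turn [  0.27   0.17 -83.03] shift after turn [ -72.7 -237.9    1.9]
```

View pics/c7.png

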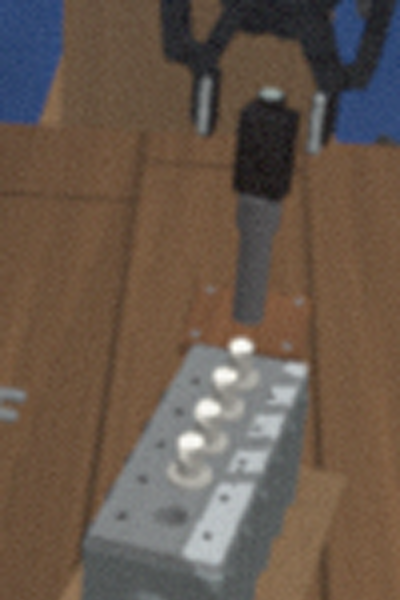

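All five positions look right: the stoppers in bores 2–5 are lined up and level, and bore 1 (172,515) is open. The scope head is undisturbed at (265,148). Next I'll refine the head yaw and check the bore 1 position.

Run:
```python
from h import *
t=cv2.imread('pics/top0.png').astype(int)
# silhouette of head: dark pixels; render hull of box for each yaw, compare
x0,y0,k=425,225,8
c=cv2.resize(cv2.imread('pics/top0.png')[y0:y0+50,x0:x0+50],None,fx=k,fy=k,interpolation=cv2.INTER_CUBIC)
m=(c.max(2)<58).astype(np.uint8)
best=[]
for yaw in range(-60,31,3):
  for dx in(-2,0,2):
    for dy in(-2,0,2):
      P=np.array([(sx*21,sy*14,z) for sx in(-1,1) for sy in(-1,1) for z in(130,200)])@rz(np.radians(yaw)).T+[474.1+dx,-337.7+dy,0]
      u=((proj('top',P)-[x0,y0]+.5)*k-.5).astype(np.float32)
      r=np.zeros_like(m);cv2.fillConvexPoly(r,cv2.convexHull(u).astype(int),1)
      E=ray  # eyepiece excluded
      e=((proj('top',[[474.1+dx,-337.7+dy,206]])-[x0,y0]+.5)*k-.5)[0]
      w=np.ones_like(m);cv2.circle(w,tuple(int(v) for v in e),38,0,-1)
      best.append((((r!=m)*w).sum(),yaw,dx,dy))
print(sorted(best)[:8])
```

```text
[(np.uint64(3721), -9, 0, -2), (np.uint64(3734), -9, 0, 0), (np.uint64(3771), -12, 0, -2), (np.uint64(3793), -6, 0, -2), (np.uint64(3819), -12, 0, 0), (np.uint64(3914), -6, 0, 0), (np.uint64(3930), -15, 0, -2), (np.uint64(3998), -15, 0, 0)]
```

{"fn": "carry_out", "kwargs": {"deltas": [0, 0, 0, -0.025, 0.0043, 0, -0.4, 0, 0, 0, -0.04, 0.007, 0, -0.4, 0, 0, 0, -0.04, 0.007, 0, -0.4, 0, 0, 0, -0.04, 0.007, 0, -0.4, 0, 0, 0, -0.04, 0.007, 0, -0.4, 0, 0, 0, -0.04, 0.007, 0, -0.4, 0, 0, 0, -0.02, 0.004, 0, -0.4]}}

```text
clock: 19.65
eef_pos: [470.9, -339.5, 273.1]
tool_rot: [-3.139, 0.0, 1.331]
force: [-0.2, 0.1, -0.3]
width: 59.7
gripper_force: 0.0
```

{"fn": "carry_out", "kwargs": {"deltas": [0, 0, -10, 0, 0, 0, -0.4, 0, 0, -10, 0, 0, 0, -0.4, 0, 0, -10, 0, 0, 0, -0.4, 0, 0, -10, 0, 0, 0, -0.4, 0, 0, -10, 0, 0, 0, -0.4, 0, 0, -10, 0, 0, 0, -0.4, 0, 0, -10, 0, 0, 0, -0.4, 0, 0, -10, 0, 0, 0, -0.4]}}

```text
clock: 20.65
eef_pos: [471.8, -336.7, 272.9]
tool_rot: [3.141, -0.003, 2.736]
force: [0.4, 0.5, -0.4]
width: 59.8
gripper_force: 0.0
```

```bash
python3 -c "
from h import *
plan([474.1,-337.7,230],69.5)"
```

```text
t 20.6 pos [ 471.8 -336.7  272.9] y-dir 66.8 w 59.8 F 0.0 force [ 0.4  0.5 -0.4] q7 1.84 tilt [-0.15  0.13]
shift now [-2.7 -0.1 42.9]
turn [ 0.06 -0.19 -2.71] shift after turn [-2.5 -0.2 42.9]
```

Run:
```python
from h import *
c=cv2.imread('pics/c2.png')[100:270,580:740]
c0=cv2.cvtColor(c,cv2.COLOR_BGR2GRAY)
for th in (45,60,75):
    m=(c0<th).astype(np.uint8)
    cs=max(cv2.findContours(m,0,2)[0],key=cv2.contourArea)
    h=cv2.convexHull(cs);print(th,cv2.contourArea(cs),(cv2.approxPolyDP(h,3,True).reshape(-1,2)+[580,100]).tolist())
for yaw in(-30,-21,-15,-9,0):
  P=np.array([(sx*21,sy*14,z) for z in(200,130) for sx,sy in((1,1),(1,-1),(-1,-1),(-1,1))])@rz(np.radians(yaw)).T+[474.3,-338.1,0]
  print(yaw,((proj('top',P)-[415,220]+.5)*6-.5+[400,0]).round(0).astype(int).tolist())
# side camera silhouette fit
k=8
for n,b in(('side',(355,90,45,50)),('top',(430,228,50,40))):
  g=cv2.GaussianBlur(cv2.cvtColor(cv2.resize(cv2.imread(f'pics/{n}0.png')[b[1]:b[1]+b[3],b[0]:b[0]+b[2]],None,fx=k,fy=k,interpolation=2),cv2.COLOR_BGR2GRAY),(0,0),3).astype(float)
  res=[]
  for yaw in range(-50,41,2):
    for dx in np.arange(-3,4):
      for dy in np.arange(-3,4):
        P=np.array([(sx*21,sy*14,z) for sx in(-1,1) for sy in(-1,1) for z in(130,200)])@rz(np.radians(yaw)).T+[474.3+dx,-338.1+dy,0]
        u=((proj(n,P)-b[:2]+.5)*k-.5).astype(np.float32);h=cv2.convexHull(u)
        o=u.mean(0);a=np.zeros(g.shape,np.uint8);i=a.copy()
        cv2.fillConvexPoly(a,((h-o)*1.15+o).astype(int),1);cv2.fillConvexPoly(a,h.astype(int),0)
        cv2.fillConvexPoly(i,h.astype(int),1);cv2.fillConvexPoly(i,((h-o)*.85+o).astype(int),0)
        res.append((g[a>0].mean()-g[i>0].mean(),yaw,dx,dy))
  print(n,[(round(r[0],1),*map(int,r[1:])) for r in sorted(res)[::-1][:8]])
```

```text
45 6785.5 [[619, 136], [661, 135], [714, 159], [682, 238], [632, 232], [590, 211], [589, 198]]
60 8079.0 [[619, 134], [664, 133], [717, 157], [696, 221], [683, 241], [631, 234], [585, 208], [609, 147]]
75 10075.0 [[720, 156], [718, 176], [701, 219], [682, 244], [630, 236], [582, 209], [580, 153], [622, 130], [667, 131]]
-30 [[672, 128], [730, 162], [682, 249], [624, 215], [622, 127], [676, 159], [630, 240], [576, 208]]
-21 [[663, 130], [725, 154], [691, 248], [629, 223], [613, 128], [672, 151], [639, 239], [581, 216]]
-15 [[657, 131], [721, 149], [697, 246], [633, 228], [608, 130], [668, 146], [645, 237], [584, 221]]
-9 [[651, 134], [717, 145], [703, 244], [637, 233], [602, 132], [664, 142], [650, 235], [589, 225]]
0 [[643, 138], [709, 139], [711, 239], [644, 239], [595, 136], [657, 137], [658, 231], [596, 231]]
side [(np.float64(31.2), -14, -1, -3), (np.float64(31.1), -14, -1, -2), (np.float64(30.8), -14, -1, -1), (np.float64(30.8), -16, -1, -2), (np.float64(30.8), -12, 0, -2), (np.float64(30.8), -10, 0, -2), (np.float64(30.8), -10, 0, -3), (np.float64(30.7), -16, -1, -3)]
top [(np.float64(30.5), -22, -1, -2), (np.float64(30.0), -22, 0, -2), (np.float64(30.0), -24, -1, -2), (np.float64(29.9), -26, 0, -2), (np.float64(29.9), -24, 0, -2), (np.float64(29.9), -26, -1, -2), (np.float64(29.6), -18, -1, -2), (np.float64(29.5), -24, 0, -3)]
```

{"fn": "carry_out", "kwargs": {"deltas": [0, 0, 0, -0.0025, -0.0003, 0.01, -0.4, 0, 0, 0, 0, 0, 0.025, -0.4, 0, 0, 0, 0, 0, 0.025, -0.4, 0, 0, 0, 0, 0, 0.025, -0.4, 0, 0, 0, 0, 0, 0.02, -0.4, 0, 0, 0, 0, 0, 0.012, -0.4, 0, 0, 0, 0, 0, 0, -0.4, 0, 0, 0, 0, 0, 0, -0.4]}}

```text
clock: 21.65
eef_pos: [475.0, -338.9, 158.2]
tool_rot: [-3.141, 0.001, 2.73]
force: [-0.2, 0.3, 0.6]
width: 60.2
gripper_force: 0.0
```

```bash
python3 -c "
from h import *
plan([474,-338,156],68)"
```

```text
t 21.6 pos [ 475.  -338.9  158.2] y-dir 66.4 w 60.2 F 0.0 force [-0.2  0.3  0.6] q7 1.86 tilt [ 0.04 -0.03]
shift now [1.3 0.4 2.2]
turn [-0.01  0.05 -1.59] shift after turn [1.3 0.4 2.2]
```

{"fn": "carry_out", "kwargs": {"deltas": [0, 0, -1.6, 0.001, 0.0004, 0.001, -0.4, 0, 0, 0, 0, 0, 0, 0.1, 0, 0, 0, 0, 0, 0, 0.2, 0, 0, 0, 0, 0, 0, 1, 0, 0, 0, 0, 0, 0, 1, 0, 0, 0, 0, 0, 0, 1]}}

```text
clock: 22.4
eef_pos: [474.2, -338.1, 157.2]
tool_rot: [-3.141, 0.001, 2.758]
force: [-0.7, -0.5, 3.8]
width: 27.4
gripper_force: 59.3
```

{"fn": "carry_out", "kwargs": {"deltas": [0, 0, 0, 0, 0, -0.005, 1, 0, 0, 0, 0, 0, -0.01, 1, 0, 0, 0, 0, 0, -0.015, 1, 0, 0, 0, 0, 0, -0.02, 1, 0, 0, 0, 0, 0, -0.02, 1, 0, 0, 0, 0, 0, -0.02, 1, 0, 0, 0, 0, 0, -0.02, 1, 0, 0, 0, 0, 0, -0.02, 1, 0, 0, 0, 0, 0, -0.015, 1, 0, 0, 0, 0, 0, -0.01, 1, 0, 0, 0, 0, 0, 0, 1]}}

```text
clock: 23.78
eef_pos: [474.2, -338.0, 312.4]
tool_rot: [-3.141, 0.001, 2.759]
force: [0.7, -0.7, -1.8]
width: 27.1
gripper_force: 59.0
```

```bash
python3 -c "
from h import *
plan([525.2,66.5,312],68)"
```

```text
t 23.8 pos [ 474.2 -338.   312.4] y-dir 68.1 w 27.1 F 59.0 force [ 0.7 -0.7 -1.8] q7 1.85 tilt [ 0.06 -0.04]
shift now [1.038e+02 3.943e+02 2.000e-01]
turn [-0.01  0.07  0.06] shift after turn [104.2 394.2   0.4]
```

{"fn": "carry_out", "kwargs": {"deltas": [0, 0, 0, 0.005, 0.019, 0, 1, 0, 0, 0, 0.0095, 0.036, 0, 1, 0, 0, 0, 0.0105, 0.04, 0, 1, 0, 0, 0, 0.0105, 0.04, 0, 1, 0, 0, 0, 0.0105, 0.04, 0, 1, 0, 0, 0, 0.0105, 0.04, 0, 1, 0, 0, 0, 0.0105, 0.04, 0, 1, 0, 0, 0, 0.0105, 0.04, 0, 1, 0, 0, 0, 0.0105, 0.04, 0, 1, 0, 0, 0, 0.0095, 0.036, 0, 1, 0, 0, 0, 0.0062, 0.0235, 0, 1, 0, 0, 0, 0, 0, 0, 1]}}

```text
clock: 25.28
eef_pos: [524.0, 70.5, 310.9]
tool_rot: [3.141, -0.003, 2.764]
force: [-0.2, -0.7, -1.5]
width: 28.0
gripper_force: 59.3
```

{"fn": "carry_out", "kwargs": {"deltas": [0, 0, 0, 0, 0, 0, 1, 0, 0, 0, 0, 0, 0, 1]}}

```text
clock: 25.52
eef_pos: [524.9, 65.5, 311.7]
tool_rot: [-3.141, -0.0, 2.757]
force: [0.2, -0.4, -2.1]
width: 27.3
gripper_force: 59.3
```

```bash
python3 -c "
from h import *
plan([525.2,66.5,312],68)"
```

```text
t 25.5 pos [524.9  65.5 311.7] y-dir 67.9 w 27.3 F 59.3 force [ 0.2 -0.4 -2.1] q7 1.05 tilt [-0.03 -0.04]
shift now [ 0.1  1.  -0.3]
turn [-0.04 -0.01 -0.06] shift after turn [ 0.1  1.  -0.3]
```

{"fn": "carry_out", "kwargs": {"deltas": [0, 0, 0, 0, 0.001, 0.01, 1, 0, 0, 0, 0, 0, 0.02, 1, 0, 0, 0, 0, 0, 0.01, 1, 0, 0, 0, 0, 0, 0, 1, 0, 0, 0, 0, 0, 0, 1, 0, 0, 0, 0, 0, 0, 1]}}

```text
clock: 26.28
eef_pos: [526.0, 67.8, 272.4]
tool_rot: [3.141, 0.001, 2.759]
force: [0.9, 0.5, -0.9]
width: 27.5
gripper_force: 59.2
```

```bash
python3 -c "
from h import *
plan([525.2,66.5,272],68)
im=np.mean([ctrl.get_image('side') for _ in range(3)],0).astype(np.uint8)[:,:,::-1]
tp=ctrl.get_image('top')[:,:,::-1];cv2.imwrite('pics/top5.png',tp)
cv2.imwrite('pics/side5.png',im)
a=cv2.resize(im[155:230,325:380],None,fx=8,fy=8,interpolation=2);b=np.zeros((600,800,3),np.uint8);b[:,:440]=a
b[:420,440:]=cv2.resize(tp[200:270,270:330],None,fx=6,fy=6,interpolation=2)
cv2.imwrite('pics/c8.png',b)
s=ctrl.read_state()['eef_pos']
z=s[2]-137
print(((proj('side',[[*s[:2],z],[*s[:2],z+90],[525.2,66.5,110],[525.2,66.5,z]])-[325,155]+.5)*8-.5).round(0))"
```

```text
t 26.3 pos [526.   67.8 272.4] y-dir 68.1 w 27.5 F 59.2 force [ 0.9  0.5 -0.9] q7 1.05 tilt [0.07 0.01]
shift now [ 0.3 -1.5  0.4]
turn [0.04 0.06 0.05] shift after turn [ 0.3 -1.5  0.4]
[[220. 363.]
 [241.  99.]
 [217. 428.]
 [222. 360.]]
```

View pics/c8.png

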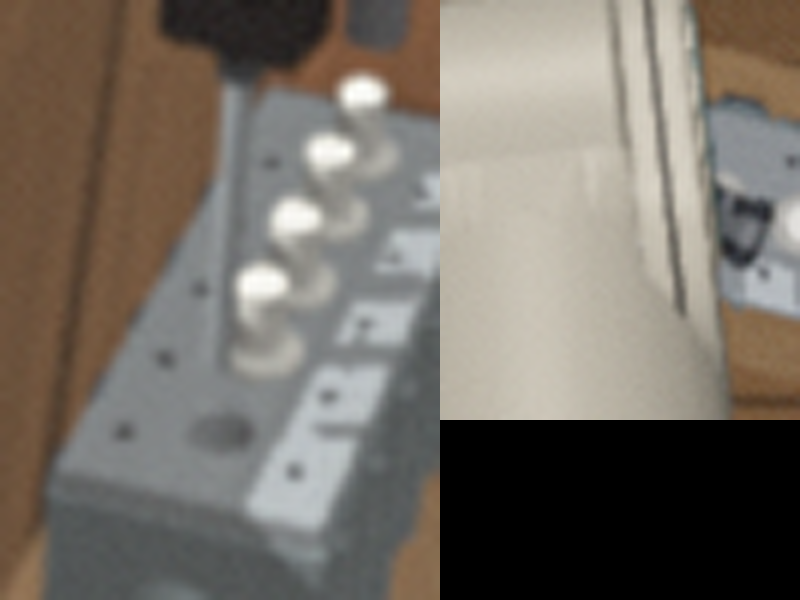

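The last view shows the tube tip at crop pixel (215,368), the tube at (236,90) just under the head, and the bore 1 mouth centred near (221,432). I'll compare tip and bore through the same camera.

Run:
```python
from h import *
im=cv2.imread('pics/side5.png');g=cv2.cvtColor(cv2.resize(im[155:230,325:380],None,fx=8,fy=8,interpolation=2),cv2.COLOR_BGR2GRAY)
# bore: dark blob around (221,432)
r=g[390:480,165:275]
for th in(75,80,85,90,95):
    n,l,st,ce=cv2.connectedComponentsWithStats((cv2.GaussianBlur(r,(0,0),3)<th).astype(np.uint8))
    j=l[42,56] 
    if j:print(th,st[j][:4]+np.array([165,390,0,0]),ce[j]+[165,390],st[j][4])
# tube edges by row
gg=cv2.GaussianBlur(g,(0,0),2).astype(int)
for y in(110,150,200,250,300,340): print(y,gg[y,196:264:4].tolist())
print([ (y,gg[y,205:228:4].tolist()) for y in range(350,384,6)])
u=lambda p:un(p,325,155,8)
print("tip",ray('side',u([(215,368)]),135.4).round(1),"bore",ray('side',u([(221,432)]),110).round(1))
# predicted mouth ellipse
a=np.linspace(0,2*np.pi,60);e=((proj('side',np.c_[525.2+10*np.cos(a),66.5+10*np.sin(a),110+0*a])-[325,155]+.5)*8-.5);print("ellipse",e.min(0),e.max(0))
```

```text
110 [94, 93, 91, 90, 93, 101, 116, 134, 145, 144, 134, 123, 114, 111, 112, 118, 125]
150 [89, 89, 91, 93, 100, 111, 125, 136, 139, 132, 122, 116, 116, 122, 128, 132, 132]
200 [89, 93, 104, 119, 135, 146, 148, 144, 133, 121, 114, 114, 120, 126, 131, 133, 133]
250 [134, 135, 137, 140, 142, 144, 141, 130, 119, 114, 114, 118, 124, 127, 129, 132, 130]
300 [127, 128, 133, 141, 144, 139, 127, 115, 112, 123, 148, 178, 201, 207, 204, 201, 196]
340 [133, 137, 140, 141, 138, 131, 122, 114, 109, 110, 114, 117, 120, 125, 131, 135, 138]
[(350, [142, 142, 135, 125, 117, 116]), (356, [142, 141, 133, 123, 116, 117]), (362, [139, 137, 131, 122, 116, 116]), (368, [136, 136, 131, 125, 120, 118]), (374, [135, 134, 132, 129, 126, 124]), (380, [134, 133, 133, 132, 131, 130])]
tip [[527.   71.  135.4]] bore [[523.8  68.1 110. ]]
ellipse [182.99763522 407.95993933] [250.27574856 448.95261124]
```

Run:
```python
from h import *
s=ctrl.read_state();print(s['eef_pos'].round(1))
cur=np.mean([ctrl.get_image('side').astype(float) for _ in range(6)],0)
s=ctrl.read_state();print(s['eef_pos'].round(1));p=s['eef_pos'];z=p[2]-137
bg=np.mean([cv2.imread(f'pics/side{i}.png')[:,:,::-1].astype(float) for i in(3,4)],0)
d=np.abs(cur-bg).sum(2)
np.set_printoptions(linewidth=200,suppress=True)
print(d[164:206,346:362].astype(int)[::3]);print('cols 346..361 rows 164::3')
gb=(cur.mean(2)+bg.mean(2)*2)/3
w=gb[203:216,343:362];print(w.astype(int))
print('pred axis px',proj('side',[[*p[:2],z+h] for h in(90,60,30,0)]).round(2).tolist(),'bore',proj('side',[[525.2,66.5,110]]).round(2))
```

```text
[525.7  67.8 272.1]
[525.5  67.7 271.8]
[[  2  16   6   2   3   9  56  65  80  93  73  85  74  63  32  44]
 [  7   2   1   2   3   5  54 162 179 135  95  20   5   3  11   3]
 [  9   9   3   3   3   3  84 169 133  53  15   2   4   2   2   2]
 [  1  10   8   7   2  17  95 133  36  52  32   8   6   2   3   4]
 [  4   6   6   8   4  10  27  22  26  55  25   4   1   6   2   4]
 [  2   8   2   5   2  24  36   8  49  42  10   3  12   2   7   5]
 [  1   2   7   2   2  16  46  37  47  30   3   4   3   4   2   2]
 [  1   6   6   1   1  19  48  25  48  35   2   1   4   3   3  10]
 [  2   7   8   1   1  33  19  36  44  13   3  11   9   3   4   4]
 [  4  10   5   8  10  27   5  56  55   7   5   7   1   1   5   7]
 [  6   4   4   2  30  45   5  49  24  13   9   8   2   6   3   3]
 [  5   4   3   8  17   9 129 166  77   6   5  12   4   2   8  11]
 [  7   3   9   8  14  25  21  85  40   4  12   0   2   4  13   3]
 [  3   5   2   2   5   3   9   8   6   7   1   6   5   6   1   3]]
cols 346..361 rows 164::3
[[131 132 131 133 133 132 133 134 134 133 134 131 129 130 133 132 132 132 127]
 [131 130 130 13
[... 340 characters left out ...]
4  95  91  90 104 129 129 129 142 179]
 [133 132 133 133 132 121 112 108 106 102  97  89  90 102 125 129 136 157 186]
 [133 131 135 134 132 125 117 114 111 105  99  97  98 113 127 134 155 179 190]
 [131 132 133 133 136 133 131 126 122 116 116 115 119 129 130 146 178 190 192]
 [133 133 133 133 132 133 131 133 134 132 132 133 133 129 136 157 185 189 176]
 [132 135 134 133 133 132 134 134 133 135 137 134 131 130 142 175 190 175 138]
 [134 134 135 135 132 133 134 132 132 135 133 133 128 132 156 185 192 175 137]
 [128 131 133 133 132 134 133 134 135 134 133 129 127 145 177 189 189 190 182]]
pred axis px [[354.74, 167.1], [353.83, 178.53], [352.97, 189.49], [352.14, 200.01]] bore [[351.64 208.1 ]]
```

{"fn": "carry_out", "kwargs": {"deltas": [0, 0, 0, 0.0017, -0.001, 0, 1, 0, 0, 0, 0, 0, 0.01, 1, 0, 0, 0, 0, 0, 0.008, 1, 0, 0, 0, 0, 0, 0.003, 1, 0, 0, 0, 0, 0, 0, 1, 0, 0, 0, 0, 0, 0, 1, 0, 0, 0, 0, 0, 0, 1, 0, 0, 0, 0, 0, 0, 1]}}

```text
clock: 27.78
eef_pos: [523.7, 67.5, 251.0]
tool_rot: [3.141, 0.0, 2.759]
force: [-0.9, -0.7, -2.3]
width: 27.4
gripper_force: 59.2
```

```bash
cat > look.py <<'E'
from h import *
np.set_printoptions(linewidth=200,suppress=True)
cur=np.mean([ctrl.get_image('side').astype(float) for _ in range(6)],0)
plan([523.5,67.4,192],68)
p=ctrl.read_state()['eef_pos']
bg=np.mean([cv2.imread(f'pics/side{i}.png')[:,:,::-1].astype(float) for i in(3,4)],0)
d=np.abs(cur-bg).sum(2);print(d[180:216:2,346:362].astype(int))
print(cur.mean(2)[203:216,343:362].astype(int))
print('pred axis',proj('side',[[*p[:2],h] for h in(190,160,135,p[2]-137)]).round(2).tolist(),'want at z110 352.15 208.65')
E
python3 look.py
```

```text
t 28.1 pos [523.6  67.5 250.8] y-dir 68.1 w 27.5 F 59.2 force [ 0.8  0.  -1.5] q7 1.05 tilt [0. 0.]
shift now [ 0.1 -0.1 58.8]
turn [ 0.   -0.    0.06] shift after turn [ 0.1 -0.1 58.8]
[[  5   7   4   3   3  10  23  54   9  55  47   4   2   6   3   1]
 [  7   2   6   3   1   2  22  90  93  10  25   2   7   4   1   2]
 [  1   5   2   7   4   2  26  51   5  35  29  10  11   1   2   9]
 [  5   6   3   7   6  12  35  31  27  50  18   6   2   6   1   3]
 [  0   6   4   1  11  17  29  20  53  86  15  10   7   3   2   3]
 [  4   9   4   5  14  17  47   8 173 209   7  10   2   2   8   9]
 [ 11  10   5   4   2  26  64  13 117 152  27  10   3  13   7   1]
 [  7   5   3   1  14  23  47   2  72  93  14  12   6  10   1   4]
 [  3   3   8   9   3   3  29 102  55   6  10   3   2   4   7  13]
 [ 11   8   4  11   4   4  70 147 116  26   9   1   2   3   6   2]
 [  7   3   5  11  16  38  30  99 129  43   6   8   1   6  13   1]
 [  8   5   6   2   9  20   7  40  46   2   9   1   5   2  13   0]
 [  1   1   3   7  16  41  36  45  45   0   5  13   2   1   6   2]
 [  4   3   6   4  11  73  67  33  16   8  
[... 729 characters left out ...]
 107  98  92 106 127 131 128 130 133]
 [133 133 134 134 132 121 113 109 106 103  98  91  89 102 124 131 134 147 149]
 [133 133 134 133 133 127 120 112 108 105  98  97 101 116 127 135 157 182 188]
 [133 134 135 136 135 132 131 127 120 118 115 117 120 126 131 145 179 193 193]
 [134 134 134 136 136 135 133 134 134 132 134 133 132 131 134 159 187 189 179]
 [132 134 135 135 133 134 133 134 136 136 136 135 131 132 143 177 192 176 139]
 [134 136 133 135 133 133 134 134 134 136 135 134 130 133 157 185 192 177 136]
 [129 133 134 133 133 134 136 136 134 134 135 132 130 144 178 190 194 191 183]]
pred axis [[354.55, 180.3], [353.67, 191.19], [352.96, 199.94], [352.38, 207.12]] want at z110 352.15 208.65
```

{"fn": "carry_out", "kwargs": {"deltas": [0, 0, 0, 0, 0, 0.005, 1, 0, 0, 0, 0, 0, 0.007, 1, 0, 0, 0, 0, 0, 0.007, 1, 0, 0, 0, 0, 0, 0.007, 1, 0, 0, 0, 0, 0, 0.007, 1, 0, 0, 0, 0, 0, 0.007, 1, 0, 0, 0, 0, 0, 0.007, 1, 0, 0, 0, 0, 0, 0.006, 1, 0, 0, 0, 0, 0, 0.004, 1, 0, 0, 0, 0, 0, 0.002, 1, 0, 0, 0, 0, 0, 0, 1, 0, 0, 0, 0, 0, 0, 1]}}

```text
clock: 29.58
eef_pos: [523.8, 67.5, 192.0]
tool_rot: [3.141, 0.0, 2.759]
force: [-0.1, 0.1, -1.3]
width: 27.5
gripper_force: 59.2
```

```bash
python3 look.py
```

```text
t 29.9 pos [523.6  67.5 191.9] y-dir 68.1 w 27.8 F 59.2 force [ 0.3  0.1 -1.3] q7 1.06 tilt [0.01 0.  ]
shift now [ 0.1 -0.1 -0.1]
turn [0.01 0.   0.05] shift after turn [ 0.1 -0.1 -0.1]
[[104  69  96 143 185 233 251 256 214 116  99 145 269 392 529 571]
 [111  69  58 106 181 254 263 229 102  34  92 192 365 554 610 629]
 [153 164 191 181 165 139 156 145 107 105 162 246 345 458 492 444]
 [152 237 285 291 284 288 287 281 269 278 284 301 268 240 294 347]
 [257 289 282 285 299 278 290 277 288 376 453 499 484 415 330 296]
 [190 203 249 229 199 265 281 281 404 605 621 619 620 621 559 345]
 [  6   1   0   3  70 209 261 274 356 481 508 478 446 388 333 232]
 [  5   4   5   6  13 122 196 209 242 304 242 170 148 143  94  21]
 [  3   5   2   3   5   9  43 110  60  15   2   9  13   9  10   5]
 [  2  11   9   5   9   6  66 139 122  24   7   1   1   3   1   2]
 [  6   1   6   2  11  37  34  87 113  28   2   9   3   3   5   1]
 [ 11   3   3   2  11  24  13  34  33   7   4   2   5   7  16   7]
 [  7   2   1   8  20  46  30  38  45   7  10  10   2   4   4   4]
 [  3   3   2   0  11  75  72  28  13  10 
[... 730 characters left out ...]
 107  98  91 107 127 131 129 129 131]
 [132 133 133 133 131 121 114 105  95 102 107  94  91 102 124 128 134 147 148]
 [133 133 133 133 132 126 121 111 100 107 107 101 100 114 127 136 157 180 186]
 [133 132 134 133 134 132 130 125 117 120 121 119 119 126 131 146 180 190 192]
 [133 134 134 136 134 132 133 133 133 134 131 133 131 130 134 158 185 188 178]
 [133 133 133 135 132 132 133 132 135 134 136 134 131 130 144 179 190 176 139]
 [134 135 134 135 133 133 133 134 134 134 135 131 130 134 157 185 192 176 139]
 [128 132 133 132 133 134 135 133 136 134 132 131 130 143 176 189 190 189 180]]
pred axis [[354.54, 180.3], [353.66, 191.19], [352.96, 199.93], [350.85, 226.11]] want at z110 352.15 208.65
```

The tube runs through the middle of the mouth, at column 352.2 against the bore centre at 352.15. It is upright, and the only force is the scope's weight. Handing in.

```bash
python3 -c "
from cell import ctrl
print(ctrl.read_state()['qd'].round(4));print(ctrl.finish_job())"
```

```text
[-0.0008  0.0002 -0.0006 -0.0004 -0.001  -0.0006 -0.    ]
the job is handed in; nothing more can be done
None
```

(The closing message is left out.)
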